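# Press a flush line blank out of its fitted case and lay it in the job tray

### The arm

A 6-joint arm with a two-finger parallel gripper is mounted at the origin on the work surface. World frame = base frame: x ahead of the robot, y to its left, z up, the work surface at z = 0. Lengths are in m, angles in rad, forces in N, time in s.
With the tool pointing down it reaches from about 0.325 to 0.9 m from the base axis. Payload 6.1 kg.
Tool frame: the origin (TCP) lies between the finger pads; the fingertips stand 19 mm ahead of it and the grasp point (between the pads) is the TCP; z points along the fingers, x is the direction in which the jaws open and shut, and the axes are right-handed (so a half turn about z gives the same grasp; the last joint's range is limited). The gripper opens to 85 mm and grips with 20 to 120 N. Pads are 22 mm wide; open, the fingers measure 114 mm over their backs; the gripper's body (76 mm by 85 mm) begins 54 mm behind the grasp point. The pads swing forward as they close: fully open they stand 13 mm farther back than shut.
Start: joints at [-1.345, 0.22, 1.526, -0, 1.395, -0.126], TCP at [0.215, -0.587, 0.25] pointing down, gripper open.
Joint ranges: [-2.98, 2.98], [-0.91, 2.08], [0.09, 2.57], [-1.24, 4.39], [0.2, 2.65], [-2.68, 2.68]. Speed limits (rad/s): [2.57, 2.57, 3.01, 3.14, 3.14, 3.14].

### API

Orientations are given as a 3x3 rotation matrix whose columns are the frame's x, y, z axes.
In Python, from plant import manip gives the robot as it stands.
- The arm moves only by the tool apply_moves, never from a script. Its argument "series" is text: rows parted by semicolons, each of 5 numbers parted by spaces: the gripper command: -1 is shut, 1 is fully open, values between are in proportion, then the shift along the tool's x, y, z in mm, then the turn about the tool's z in rad. A call has 1 to 20 rows; each row is the pose to reach, as a shift and turn from the pose commanded when the call began, along the tool's axes at that moment; what a row does not reach only later rows make up. A row lasts 1/12 s, in which the tool goes at most 41.7 mm and 7.16 degrees, less where a joint would pass 70% of its speed; a pose out of reach is approached as far as the arm can. A call with a gripper value outside its range is refused whole. The fingers move at their own pace and stop on an object; "grip_force" is the grip in N (left out, the last holds). Time passes only in rows, so rows that repeat a pose let the fingers close. It gives the time, the measured TCP pose, the force and the opening at its end, in the units of the state.
- manip.get_state(): the state, without advancing time (a new reading comes with each control period).
- manip.snapshot(name): name is "scene" or "top"; returns a dict with "color" (480x640x3 uint8, blue, green, red), "fx", "fy", "cx", "cy" (pixels), "eye" and "orientation" of the camera in the world. Camera axes: x right, y down, z forward; pixel columns grow to the right and rows downward; lengths in m; the calibration is good to about 2 mm. A picture is of the moment at which its call begins. There is no depth.
- manip.finish_job(): hands the job in, once; it reports no verdict.
Trained networks look in the newest picture that a camera, given by its name, has taken for a name from the list of things; names that differ only in an ending like _2 or _b are one class to them, and where a whole thing is asked for, a point or a joint stands for the part that bears it (a point fixed in the world has none). Each returns a list of dicts, best first, with "conf" (0 to 1); they miss things now and then, are a little off and sometimes report something else, mostly with a low value. They report only what shows in the picture. A call takes as long as a camera call.
- manip.recognise(camera, thing): "xy" ([column, row] as shares, 0 to 1, of the picture: columns of its width, rows of its height, amid what is visible of it).
- manip.mark_of(camera, thing): "xy" ([column, row] as shares, 0 to 1, of the picture: columns of its width, rows of its height: a listed point, or the origin of a listed thing).
The state is a dict: "t": time; "q": joint angles; "joint_vel": joint speeds; "joint_efforts": joint torques, N m; "tool_pos": TCP position; "orientation": TCP orientation; "ft_force": force on the tool from outside, world axes, zero at the start; "torque": the same for the moment, N m; "gripper_width": finger opening in m.
Only numpy, scipy, OpenCV 4.12 (cv2) and the standard library are available. Lean on these libraries where they do the work, as an engineer would, in place of code of your own. Each camera call takes 0.05 s, during which the arm holds its last target.

### The job

Issue the solid line blank (red handle) for the job: press its disc down into the well so that the handle end tips up out of its slot, lift the blank out by the raised handle, and lay it flat in the wide empty compartment of the dark blue job tray without dropping it. Leave the ring spacer (yellow handle) seated in the case, and the two fittings in the tray where they stand.

Things in the scene. Friction and masses are not known exactly. Their poses are not given: they have to be found in the camera images.
- blank_disc (a point): Line blank (pipe spade): flat steel part 6 mm thick, 0.21 to 0.34 kg. Solid bright disc 64 mm across with a straight red handle 26 mm wide, its end 122 mm from the disc's centre. Point: disc's centre, mid-thickness; x along the handle away from the disc, z normal to the top face. Starts level and flush in either pocket of the case, 3 mm gaps beside disc and handle.
- blank_grip (a point): Point on the blank's red handle, on its centre line at mid-thickness, 104 mm from the disc's centre and 18 mm from the handle's end; same axes as blank_disc. The handle is 26 mm wide (along y) and 6 mm thick here.
- spacer_disc (a point): Ring spacer, flush in the other pocket: same outline and thickness as the blank, but with a 30 mm bore and a yellow handle. Point: centre of the ring, mid-thickness; x along its handle. To be left alone.
- case: Fitted case of slick dark polyethylene, fixed to the bench, 193 (x) by 180 (y) by 46 mm high; origin at the centre of its underside. Two equal pockets, centre lines at y = +44 and -44 mm, handles towards +x; a seated disc's centre is at x = -41.5 mm. Each pocket is a handle slot 32 mm wide with a level floor at z = 40 mm, and a well 70 mm wide under the disc.
- case_crest (a point): Point fixed on the case, midway between the pockets, level with the slot floors (case x = -12.5, y = 0, z = 40 mm); axes as the case. In both pockets the slot floor ends here in a straight crest along y. From it the well's floor slopes down towards -x at 27 degrees to an end wall 71 mm away, 10 mm past a seated disc's edge.
- case_mid (a point): Centre of the case's top face. A seated blank is just handle-heavy of the crest; under 1 N on the disc tips it. Pressed down (best 5 to 15 mm beyond its centre, away from the handle) the disc lies on the ramp; let go, or drawn down it if it rises again, it slides to the end wall and stays tipped at 27 degrees, handle end some 30 mm above this face, disc's centre 20 mm lower than before.
- job_tray: Shallow dark blue tray fixed to the bench, 240 (x) by 180 (y) by 30 mm high, walls and floor 4 mm; origin at the centre of its underside. A divider 26 mm high and 4 mm thick runs along x at y = +28 mm. Wide empty compartment inside: x -116 to +116, y -86 to +26 mm, floor at z = 4 mm. The narrow one (y +30 to +86 mm) holds two fittings.
- end_plug_center (a point): Blue ribbed pipe end plug, 47 mm across and 50 mm high, standing in the job tray's narrow compartment; its centre half-way up. To be left alone.
- nipple_center (a point): Brass hex nipple, 40 mm across and 44 mm high, standing in the job tray's narrow compartment; its centre half-way up. To be left alone.

How it is judged:
On the way, in this order (a step that is already met when the one before it is completed fails the run):
1. the blank is tipped in its pocket: disc pressed down into the well, handle end up (angle between blank_disc's own z axis and vertical above 0.35 rad and z of blank_disc in the frame of case below 0.036 m and z of blank_grip in the frame of case above 0.056 m), for 0.2 s.
2. the blank is lifted clear of the case in the fingers (z of blank_disc in the frame of case above 0.06 m and contact force between the fingers and blank above 0.5 N), for 0.2 s.
3. the blank is lowered into the tray, its disc or handle within about 20 mm of the floor, while still held (z of any of blank_disc, blank_grip in the frame of job_tray below 0.026 m and horizontal distance between blank_disc and job_tray below 0.15 m and contact force between the fingers and blank above 0.5 N), for 0.1 s.
At the end, for the whole second after the job is handed in: The line blank lies flat (within 0.1 rad, both its disc and handle down on the floor) and at rest inside the wide compartment of the job tray; the ring spacer is within 10 mm of its starting place in the case, and the two fittings within 20 mm of theirs (x of blank_disc in the frame of job_tray between -0.116 and 0.116 m and y of blank_disc in the frame of job_tray between -0.086 and 0.026 m and z of each of blank_disc, blank_grip in the frame of job_tray below 0.012 m and y of blank_grip in the frame of job_tray between -0.086 and 0.026 m and angle between blank_disc's own z axis and vertical below 0.1 rad and linear speed of blank below 0.02 m/s and distance of spacer_disc from where it was at the start of the episode below 0.01 m and distance of each of end_plug_center, nipple_center from where it was at the start of the episode below 0.02 m); the robot touches nothing.
It fails at once if the ring spacer is moved more than 10 mm (distance of spacer_disc from where it was at the start of the episode above 0.01 m).
It fails at once if a fitting in the job tray is moved more than 20 mm (distance of any of end_plug_center, nipple_center from where it was at the start of the episode above 0.02 m).
It also fails if it takes over 58 s, if anything falls off the work surface, if the arm or the gripper's body presses on something with over 40 N, if the wrist force passes 120 N, or if a joint passes its speed limit or range.

## Working session

There is one attempt and no reset: what is moved stays moved. The work goes in short steps, Python scripts to look and compute and a tool call to move; the robot and the scene stay as the last step left them, time stands still between calls to the robot, and variables do not carry over. Pictures are saved under pics/ and viewed, and the job is handed in when it is done.

Besides the shell and the picture viewer there is one more tool, called after ">>>" in YAML: its name, and indented under it one key for each argument. apply_moves: Moves the arm, as the interface text tells. Its arguments: {"type":"object","properties":{"series":{"type":"string"},"grip_force":{"type":"number"}},"required":["series"]}

```bash
ls; mkdir -p pics; cat > h.py <<'E'
import numpy as np, cv2
from plant import manip
def save(cam,name):
    s=manip.snapshot(cam); cv2.imwrite('pics/'+name,s['color']); return s
def ray(s,u,v):
    d=np.array([(u-s['cx'])/s['fx'],(v-s['cy'])/s['fy'],1.0]); return np.array(s['eye']),np.array(s['orientation'])@d
def onz(s,u,v,z):
    e,d=ray(s,u,v); return e+d*(z-e[2])/d[2]
def proj(s,p):
    c=np.array(s['orientation']).T@(np.array(p)-np.array(s['eye'])); return np.array([s['fx']*c[0]/c[2]+s['cx'],s['fy']*c[1]/c[2]+s['cy']])
def tri(obs):
    A=np.zeros((3,3));b=np.zeros(3)
    for s,u,v in obs:
        e,d=ray(s,u,v);d/=np.linalg.norm(d);P=np.eye(3)-np.outer(d,d);A+=P;b+=P@e
    return np.linalg.solve(A,b)
E
cat > a.py <<'E'
from h import *
S={c:save(c,c+'0.png') for c in('scene','top')}
for c in S: print(c,np.round(S[c]['eye'],3).tolist(),np.round(S[c]['orientation'],3).tolist(),S[c]['fx'],S[c]['cx'],S[c]['cy'])
st=manip.get_state();print({k:np.round(v,4).tolist() for k,v in st.items()})
for n in['blank_disc','blank_grip','spacer_disc','case','case_crest','case_mid','job_tray','end_plug_center','nipple_center']:
    o=[]
    for c in S:
        r=manip.mark_of(c,n)
        print(n,c,[(np.round(np.array(q['xy'])*[640,480],1).tolist(),round(q['conf'],2)) for q in r[:3]])
        if r:o.append((S[c],r[0]['xy'][0]*640,r[0]['xy'][1]*480))
    if len(o)==2:print('  ',np.round(tri(o),4))
print(manip.get_state()['t'])
E
python3 a.py
```

```text
pics
scene [1.17, -0.123, 0.628] [[0.198, 0.64, -0.742], [0.98, -0.125, 0.154], [0.006, -0.758, -0.652]] 457.93858146575275 323.373366409214 238.88020318776822
top [0.456, -0.006, 1.1] [[0.022, -0.997, 0.069], [-1.0, -0.021, 0.017], [-0.015, -0.07, -0.997]] 569.9575365177824 321.6708603265764 238.12767050161574
{'t': 0.1, 'q': [-1.3451, 0.2212, 1.5275, 0.0, 1.3947, -0.1261], 'joint_vel': [-0.0007, -0.0009, -0.0035, -0.0013, 0.0001, -0.0025], 'joint_efforts': [-0.0003, -49.8245, -39.055, -0.0005, 0.0057, 0.0], 'tool_pos': [0.2152, -0.5862, 0.2492], 'orientation': [[0.3446, -0.9388, -0.0004], [-0.9387, -0.3446, 0.0018], [-0.0018, -0.0002, -1.0]], 'ft_force': [0.1377, 1.2094, 0.0999], 'torque': [0.0253, -0.0162, -0.0523], 'gripper_width': 0.0854}
blank_disc scene []
blank_disc top [([246.0, 248.7], 0.81), ([248.7, 188.5], 0.69)]
blank_grip scene [([410.9, 264.8], 0.55)]
blank_grip top [([246.7, 190.1], 0.92), ([229.8, 227.1], 0.24)]
   [0.6156 0.1535 0.051 ]
spacer_disc scene [([434.6, 225.3], 0.71)]
spacer_disc top [([195.1, 247.0], 0.64)]
   [0.5073 0.246  0.0429]
case scene [([416.7, 254.9], 0.91)]
case top [([231.0, 225.3], 0.77), ([221.2, 231.5], 0.41), ([416.8, 248.9], 0.36)]
   [0.5534 0.1902 0.0124]
case_crest scene [([421.5, 239.2], 0.9)]
case_crest top [([221.4, 229.2], 0.95)]
   [0.5427 0.2012 0.0426]
case_mid scene [([424.8, 240.6], 0.62)]
case_mid top []
job_tray scene [([228.0, 268.7], 0.75)]
job_tray top [([417.0, 252.2], 0.87)]
   [ 5.090e-01 -1.737e-01  2.000e-04]
end_plug_center scene [([259.9, 248.5], 0.71), ([392.4, 233.2], 0.18)]
end_plug_center top [([385.9, 260.9], 0.78)]
   [ 0.4902 -0.1098  0.0256]
nipple_center scene [([255.9, 276.2], 0.79)]
nipple_center top [([392.1, 221.3], 0.81)]
   [ 0.5652 -0.1223  0.0254]
1.0
```

View pics/top0.png

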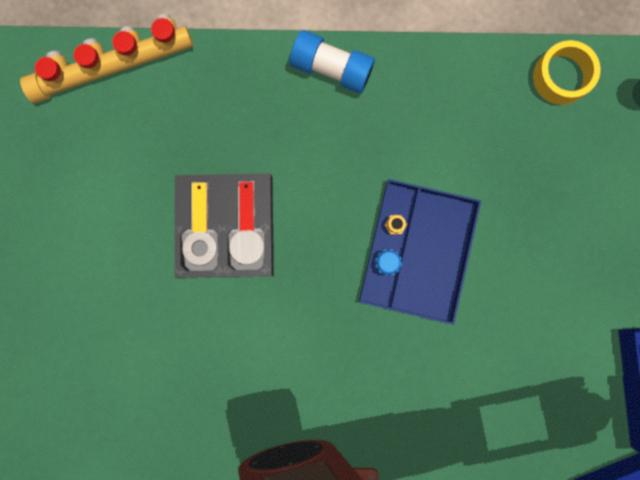

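View pics/scene0.png

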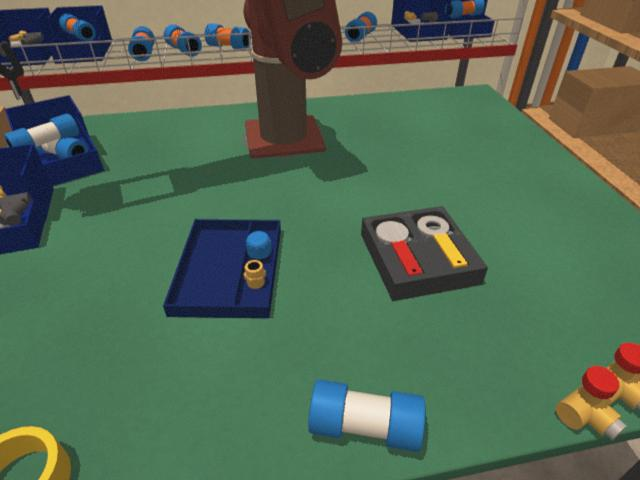

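```bash
cat > b.py <<'E'
from h import *
for cam in('top','scene'):
    s=manip.snapshot(cam);hsv=cv2.cvtColor(s['color'],cv2.COLOR_BGR2HSV)
    H,Sa,V=[hsv[...,i].astype(int) for i in range(3)]
    roi=np.zeros(H.shape,bool)
    if cam=='top':roi[165:290,165:285]=1
    else: roi[200:310,350:500]=1
    for n,m in(('red',((H<8)|(H>172))&(Sa>150)&(V>90)),('yel',(H>18)&(H<35)&(Sa>130)&(V>120)),('light',(Sa<40)&(V>125))):
        m=(m&roi).astype(np.uint8)
        k,l,stt,c=cv2.connectedComponentsWithStats(m)
        for i in range(1,k):
            if stt[i,4]<60: continue
            v,u=np.nonzero(l==i)
            P=np.array([onz(s,a,b,.046)[:2] for a,b in zip(u,v)],np.float32)
            r=cv2.minAreaRect(P)
            mean,e=cv2.PCACompute(P,None)
            print(cam,n,stt[i,4],np.round(P.mean(0),4),'rect',np.round(r[0],4),np.round(r[1],4),round(r[2],1),'pca',np.round(e[0],3))
    if cam=='top':
        m=((H>35)&(H<90)&(Sa>90)).astype(np.uint8)
        nm=((1-m)&roi).astype(np.uint8); nm=cv2.morphologyEx(nm,cv2.MORPH_OPEN,np.ones((5,5)))
        v,u=np.nonzero(nm);P=np.array([onz(s,a,b,.046)[:2] for a,b in zip(u,v)],np.float32)
        r=cv2.minAreaRect(P);print('case',r,cv2.boxPoints(r).round(3).tolist())
        roi[:]=0;roi[170:335,350:490]=1
        m=((H>105)&(H<130)&(Sa>120)&roi).astype(np.uint8);v,u=np.nonzero(m)
        P=np.array([onz(s,a,b,.03)[:2] for a,b in zip(u,v)],np.float32)
        r=cv2.minAreaRect(P);print('tray',r,cv2.boxPoints(r).round(3).tolist())
    c=s['color']; x=(165,165,125,125) if cam=='top' else (350,195,150,115)
    cv2.imwrite('pics/z_%s.png'%cam,cv2.resize(c[x[1]:x[1]+x[3],x[0]:x[0]+x[2]],None,fx=5 if cam!='top' else 4.8,fy=5 if cam!='top' else 4.8,interpolation=cv2.INTER_CUBIC))
E
python3 b.py
```

```text
top red 632 [0.5868 0.1538] rect [0.5872 0.1539] [0.089  0.0247] 3.2 pca [0.999 0.051]
top yel 726 [0.5823 0.2419] rect [0.5826 0.2419] [0.0906 0.0263] 2.1 pca [0.999 0.042]
top light 1287 [0.5026 0.237 ] rect [0.5032 0.238 ] [0.0768 0.0654] 2.0 pca [0.961 0.275]
top light 1317 [0.5062 0.1504] rect [0.5069 0.1507] [0.0762 0.0654] 1.3 pca [0.994 0.106]
case ((0.5500398874282837, 0.19526255130767822), (0.19553223252296448, 0.18425408005714417), 2.327198028564453) [[0.4490000009536743, 0.28299999237060547], [0.4560000002384186, 0.0989999994635582], [0.6510000228881836, 0.10700000077486038], [0.6439999938011169, 0.29100000858306885]]
tray ((0.5105358362197876, -0.17306587100028992), (0.17989887297153473, 0.2377675473690033), 77.90833282470703) [[0.375, -0.23600000143051147], [0.6079999804496765, -0.28600001335144043], [0.6460000276565552, -0.10999999940395355], [0.4129999876022339, -0.05999999865889549]]
scene red 516 [0.5902 0.1549] rect [0.5885 0.155 ] [0.0925 0.0291] 2.1 pca [0.999 0.04 ]
scene yel 512 [0.5862 0.2431] rect [0.5846 0.2432] [0.0938 0.0302] 2.3 pca [0.999 0.036]
scene light 385 [0.508  0.2397] rect [0.5085 0.2396] [0.0619 0.0578] 79.0 pca [-0.289  0.957]
scene light 523 [0.5109 0.1518] rect [0.5094 0.1518] [0.0606 0.0643] 0.9 pca [-0.376  0.927]
```

View pics/z_top.png

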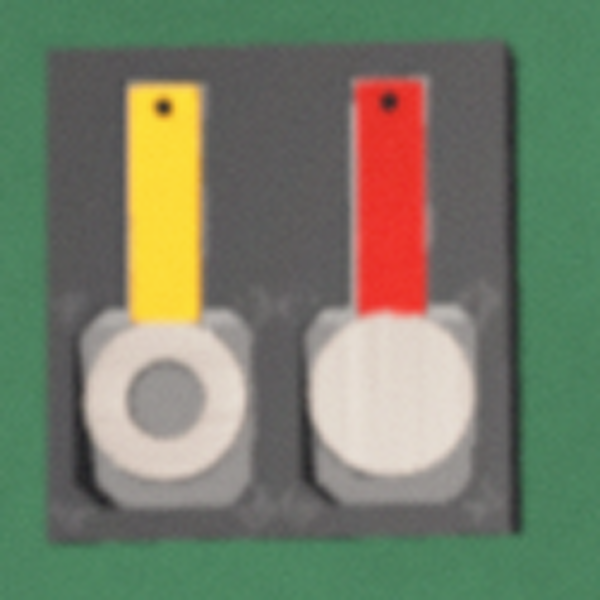

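View pics/z_scene.png

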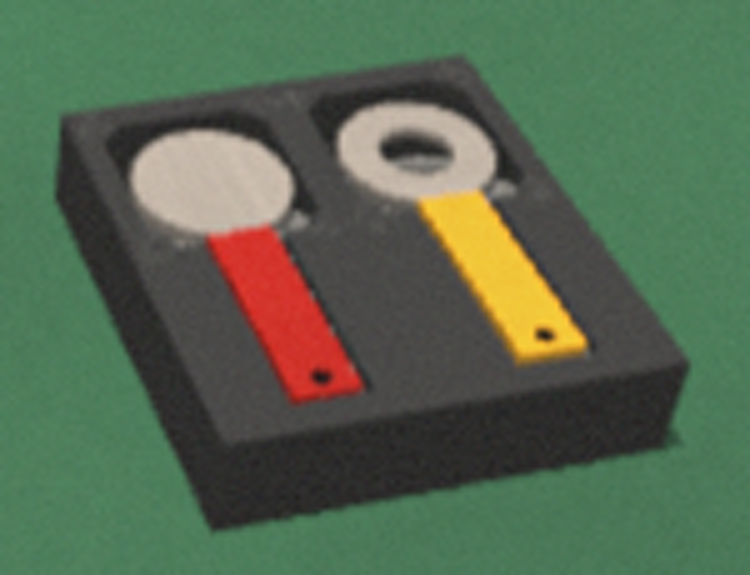

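>>> apply_moves:
  series: "-1 -596 -515 100 0.31;-1 -596 -515 100 0.31;-1 -596 -515 100 0.31;-1 -596 -515 100 0.31;-1 -596 -515 100 0.31;-1 -596 -515 100 0.31;-1 -596 -515 100 0.31;-1 -596 -515 100 0.31;-1 -596 -515 100 0.31;-1 -596 -515 100 0.31;-1 -596 -515 100 0.31;-1 -596 -515 100 0.31;-1 -596 -515 100 0.31;-1 -596 -515 100 0.31;-1 -596 -515 100 0.31;-1 -596 -515 100 0.31;-1 -596 -515 100 0.31;-1 -596 -515 100 0.31;-1 -596 -515 100 0.31;-1 -596 -515 100 0.31"
  grip_force: 40

```text
t: 2.77
tool_pos: [0.4943, 0.1559, 0.1495]
orientation: [[0.046, -0.999, 0.0], [-0.999, -0.046, 0.002], [-0.002, -0.0, -1.0]]
ft_force: [-1.2, -0.9, -0.6]
gripper_width: -0.0001
```

```bash
cat > c.py <<'E'
from h import *
import sys
for c in('scene','top'):
    s=save(c,'%s%s.png'%(c,sys.argv[1]))
    st=manip.get_state();p=np.array(st['tool_pos']);R=np.array(st['orientation'])
    print(c,'tip',proj(s,p+R[:,2]*.019).round(1))
    x=[350,150,160,120] if c=='scene' else [165,165,125,125]
    cv2.imwrite('pics/%s%sz.png'%(c,sys.argv[1]),cv2.resize(s['color'][x[1]:x[1]+x[3],x[0]:x[0]+x[2]],None,fx=4.8,fy=4.8,interpolation=cv2.INTER_CUBIC))
print(st['t'],p.round(4),R.round(4).tolist(),np.round(st['ft_force'],2),st['gripper_width'])
E
python3 c.py 1
```

```text
scene tip [394.3 190.7]
top tip [238.2 253.9]
2.8667 [0.4932 0.1518 0.1497] [[0.0454, -0.999, -0.0012], [-0.999, -0.0454, -0.0003], [0.0003, 0.0012, -1.0]] [-0.01  0.57 -0.75] -0.0001094744169151031
```

View pics/scene1z.png

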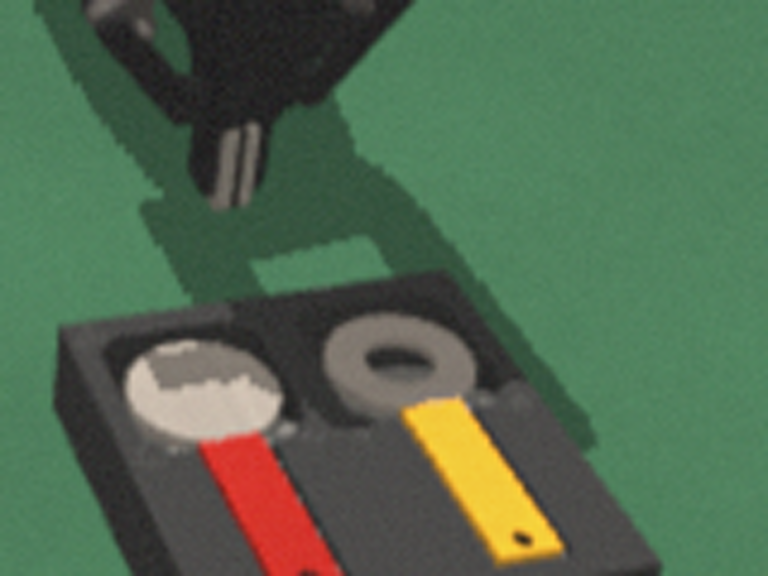

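>>> apply_moves:
  series: "-1 0 0 40 0;-1 0 0 70 0;-1 0 0 78 0;-1 0 0 82 0;-1 0 0 84 0;-1 0 0 86 0;-1 0 0 88 0;-1 0 0 90 0;-1 0 0 92 0;-1 0 0 94 0;-1 0 0 96 0;-1 0 0 97 0;-1 0 0 98 0;-1 0 0 99 0;-1 0 0 99 0;-1 0 0 99 0"

```text
t: 4.2
tool_pos: [0.4933, 0.1503, 0.0511]
orientation: [[0.042, -0.999, -0.0], [-0.999, -0.042, -0.0], [0.0, 0.0, -1.0]]
ft_force: [-0.4, 0.2, -0.5]
gripper_width: -0.0001
```

```bash
python3 c.py 2
```

```text
scene tip [387.4 230.7]
top tip [247.5 256. ]
4.3 [0.4934 0.1503 0.0513] [[0.0419, -0.9991, -0.0001], [-0.9991, -0.0419, -0.0], [0.0, 0.0001, -1.0]] [-0.17  0.24 -0.17] -6.484330375482514e-05
```

View pics/scene2z.png

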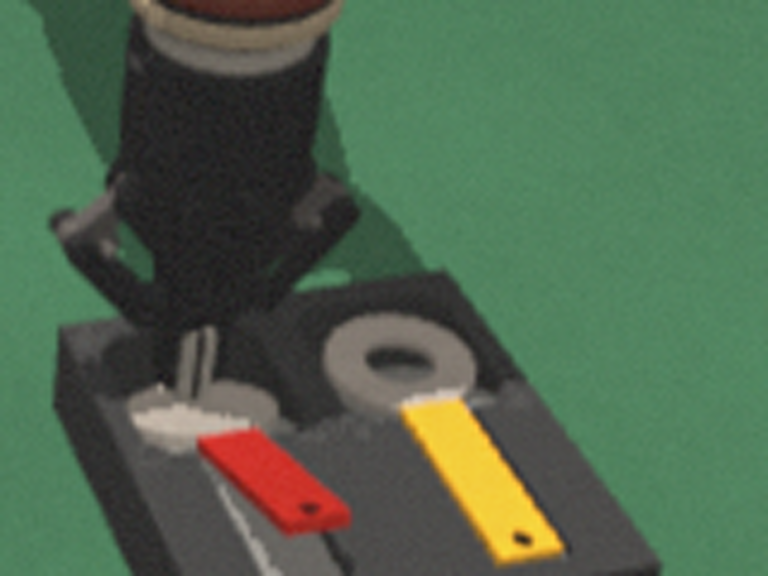

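>>> apply_moves:
  series: "-1 0 0 1 0;-1 0 0 2 0;-1 0 0 3 0;-1 0 0 3.5 0;-1 0 0 4 0;-1 0 0 4 0"

```text
t: 4.8
tool_pos: [0.4933, 0.1502, 0.0471]
orientation: [[0.042, -0.999, -0.0], [-0.999, -0.042, -0.0], [0.0, 0.0, -1.0]]
ft_force: [-0.1, 0.3, 0.6]
gripper_width: 0.0002
```

>>> apply_moves:
  series: "-1 0 1 1 0;-1 0 2 2 0;-1 0 3 2.5 0;-1 0 4 3 0;-1 0 5 3.5 0;-1 0 6 4 0;-1 0 6 4 0"

```text
t: 5.38
tool_pos: [0.4871, 0.15, 0.0432]
orientation: [[0.042, -0.999, -0.0], [-0.999, -0.042, -0.0], [0.0, 0.0, -1.0]]
ft_force: [0.1, -0.2, -0.1]
gripper_width: -0.0
```

```bash
python3 c.py 3
```

```text
scene tip [386.  231.9]
top tip [248.1 259.3]
5.4833 [0.4874 0.15   0.0433] [[0.0418, -0.9991, 0.0], [-0.9991, -0.0418, -0.0], [0.0, -0.0, -1.0]] [ 1.31  0.13 -0.15] -0.00012287745990584463
```

View pics/scene3z.png

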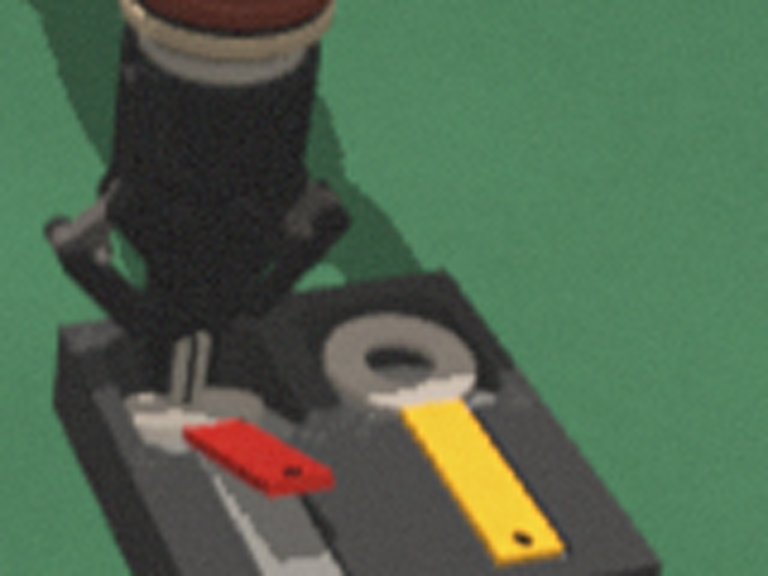

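>>> apply_moves:
  series: "-1 0 0 -5 0;-1 0 0 -15 0;-1 0 0 -40 0;-1 0 0 -80 0;-1 0 0 -110 0;-1 0 0 -110 0;-1 0 0 -110 0"

```text
t: 6.07
tool_pos: [0.4896, 0.1503, 0.1568]
orientation: [[0.042, -0.999, 0.007], [-0.999, -0.042, 0.001], [-0.001, -0.007, -1.0]]
ft_force: [-1.1, 0.3, -0.4]
gripper_width: 0.0003
```

```bash
python3 c.py 4; python3 a.py | grep -A2 blank; cp pics/scene0.png pics/scene4b.png
```

```text
scene tip [391.8 187.1]
top tip [238.9 257.4]
6.1667 [0.4871 0.1499 0.1532] [[0.0418, -0.9991, -0.0003], [-0.9991, -0.0418, -0.0], [0.0, 0.0003, -1.0]] [-0.94 -0.58 -0.18] 4.979319711988578e-05
blank_disc scene [([390.4, 234.5], 0.63)]
blank_disc top [([244.9, 254.8], 0.82)]
   [0.496  0.1566 0.0234]
blank_grip scene [([408.0, 245.2], 0.85)]
blank_grip top [([243.7, 201.5], 0.86), ([415.6, 250.3], 0.26)]
   [0.5905 0.1539 0.0767]
spacer_disc scene [([435.7, 227.0], 0.97)]
```

View pics/scene4z.png

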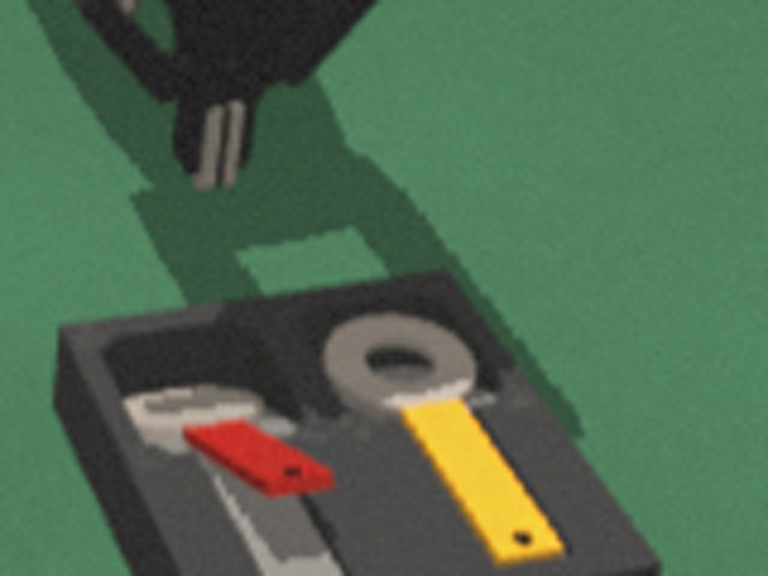

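View pics/top4z.png

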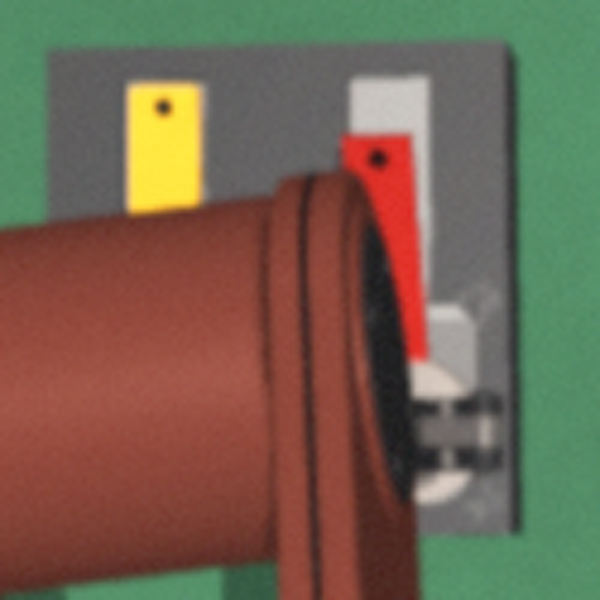

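>>> apply_moves:
  series: "0.2 0 -30 0 0;0.2 0 -60 0 0;0.2 0 -88 0 0;0.2 0 -88 0 0;0.2 0 -88 0 0;0.2 0 -88 0 0;0.2 0 -88 15 0;0.2 0 -88 30 0;0.2 0 -88 40 0;0.2 0 -88 40 0;0.2 0 -88 40 0"
  grip_force: 100

```text
t: 8.08
tool_pos: [0.5743, 0.1537, 0.1129]
orientation: [[0.042, -0.999, -0.002], [-0.999, -0.042, -0.0], [0.0, 0.002, -1.0]]
ft_force: [0.3, -1.3, -0.2]
gripper_width: 0.0509
```

```bash
python3 c.py 5; python3 a.py | grep -A2 blank
```

```text
scene tip [406.2 232.2]
top tip [241.8 208.4]
8.1833 [0.5757 0.1538 0.1143] [[0.0419, -0.9991, 0.0012], [-0.9991, -0.0419, 0.0002], [-0.0001, -0.0012, -1.0]] [-0.06  0.08 -0.57] 0.05145108394113304
blank_disc scene [([390.3, 235.6], 0.85), ([228.8, 271.2], 0.46)]
blank_disc top [([246.2, 255.2], 0.45)]
   [0.4956 0.1556 0.0201]
blank_grip scene [([409.6, 248.5], 0.77)]
blank_grip top []
spacer_disc scene [([434.4, 226.4], 0.84)]
spacer_disc top [([196.4, 247.2], 0.89)]
```

View pics/scene5z.png

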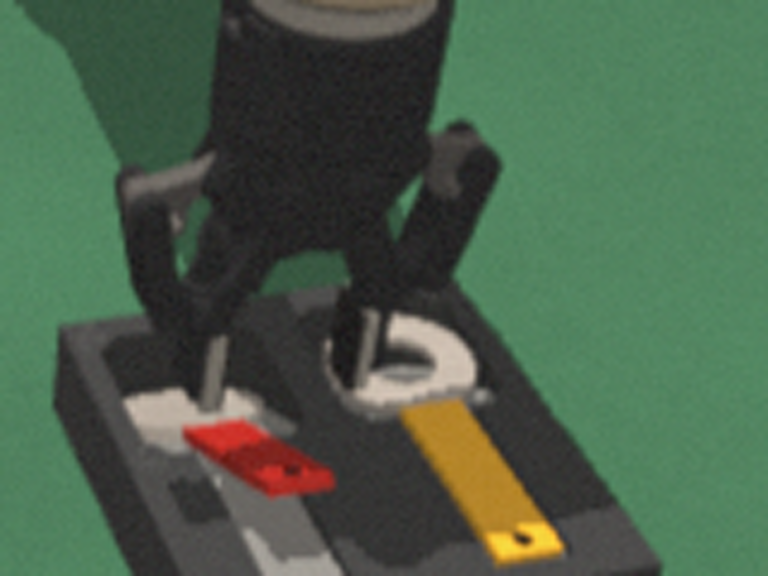

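>>> apply_moves:
  series: "0.2 0 0 15 0;0.2 0 0 28 0;0.2 0 0 36 0;0.2 0 0 40 0;0.2 0 0 42 0;0.2 0 0 42 0;0.2 0 0 42 0"

```text
t: 9.77
tool_pos: [0.5756, 0.1537, 0.0716]
orientation: [[0.042, -0.999, 0.0], [-0.999, -0.042, 0.0], [-0.0, -0.0, -1.0]]
ft_force: [0.0, -0.6, 0.7]
gripper_width: 0.0513
```

```bash
python3 c.py 6
```

```text
scene tip [403.6 249.6]
top tip [245.4 211. ]
9.8667 [0.5759 0.1537 0.072 ] [[0.0418, -0.9991, 0.0011], [-0.9991, -0.0418, 0.0002], [-0.0001, -0.0011, -1.0]] [0.36 0.28 0.02] 0.05136811533448097
```

View pics/scene6z.png

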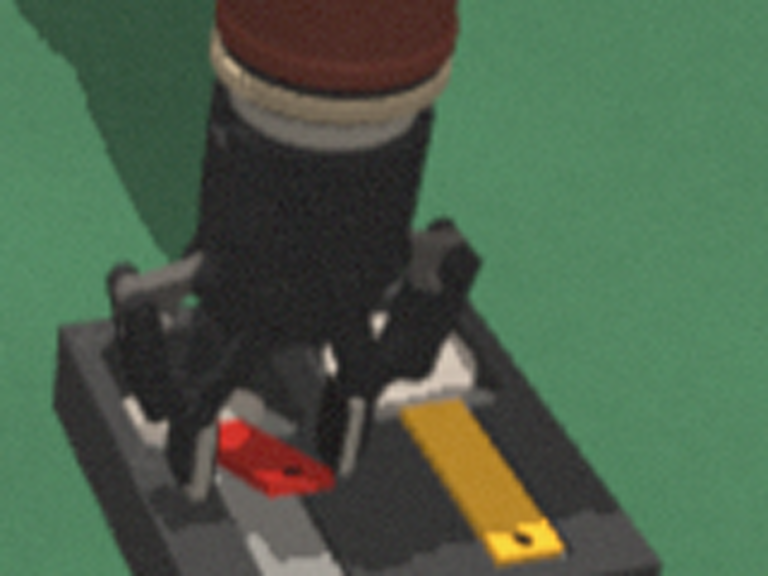

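Straddling the handle nicely. Close.

>>> apply_moves:
  series: "-1 0 0 0 0;-1 0 0 0 0;-1 0 0 0 0;-1 0 0 0 0;-1 0 0 0 0;-1 0 0 0 0;-1 0 0 0 0;-1 0 0 0 0"
  grip_force: 100

```text
t: 10.53
tool_pos: [0.5759, 0.1538, 0.0721]
orientation: [[0.042, -0.999, 0.001], [-0.999, -0.042, 0.0], [-0.0, -0.001, -1.0]]
ft_force: [-1.2, -0.0, 5.5]
gripper_width: 0.0227
```

```bash
python3 c.py 7
```

```text
scene tip [403.6 249.5]
top tip [245.3 211. ]
10.6333 [0.5759 0.1538 0.0721] [[0.0419, -0.9991, 0.0011], [-0.9991, -0.0419, 0.0002], [-0.0002, -0.0011, -1.0]] [-1.26  0.64  5.96] 0.02297929303176952
```

View pics/scene7z.png

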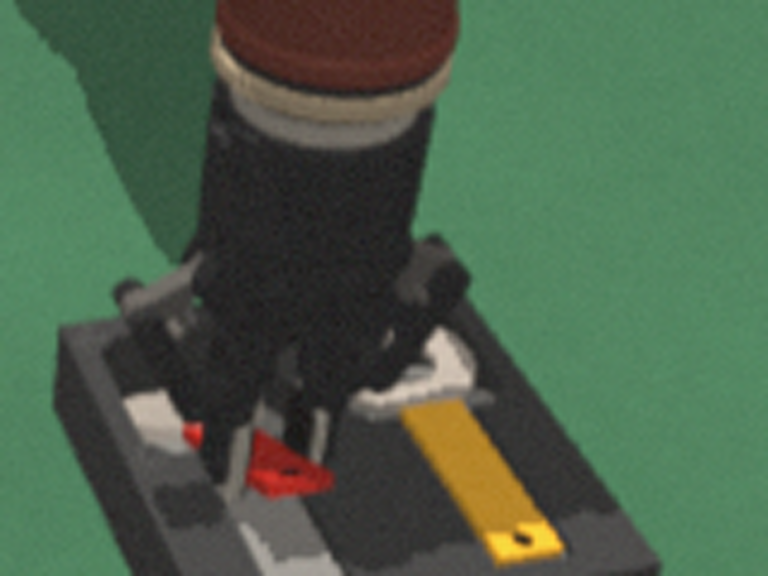

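>>> apply_moves:
  series: "-1 0 0 -2 0;-1 0 -1 -5 0;-1 0 -3 -10 0;-1 0 -4 -16 0;-1 0 -5 -23 0;-1 0 -5 -30 0;-1 0 -5 -40 0;-1 0 -5 -50 0;-1 0 -5 -60 0;-1 0 -5 -70 0;-1 0 -5 -80 0;-1 0 -5 -90 0;-1 0 -5 -95 0;-1 0 -5 -95 0"

```text
t: 11.8
tool_pos: [0.5815, 0.154, 0.1684]
orientation: [[0.042, -0.999, 0.003], [-0.999, -0.042, 0.0], [-0.0, -0.003, -1.0]]
ft_force: [1.2, -1.1, -2.7]
gripper_width: 0.0228
```

```bash
python3 c.py 8
```

```text
scene tip [411.3 210.6]
top tip [237.1 201.9]
11.9 [0.5804 0.1538 0.1663] [[0.0417, -0.9991, 0.0001], [-0.9991, -0.0417, 0.0], [-0.0, -0.0001, -1.0]] [ 0.03 -0.29 -4.19] 0.022788321248752318
```

View pics/scene8.png

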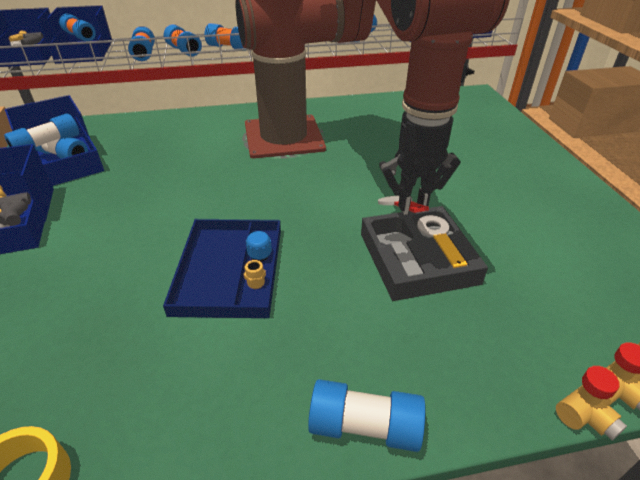

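```bash
python3 - <<'E'
from h import *
c=cv2.imread('pics/scene8.png')
cv2.imwrite('pics/s8zz.png',cv2.resize(c[140:240,360:480],None,fx=6,fy=6,interpolation=cv2.INTER_CUBIC))
E
python3 a.py | grep -A2 blank
```

```text
blank_disc scene [([395.5, 199.2], 0.79), ([418.3, 208.9], 0.37)]
blank_disc top [([239.4, 251.8], 0.58)]
   [0.4981 0.1545 0.1136]
blank_grip scene [([419.9, 208.0], 0.83)]
blank_grip top [([222.6, 226.2], 0.72)]
   [0.5419 0.1852 0.1204]
spacer_disc scene [([435.9, 227.1], 0.95)]
```

View pics/s8zz.png

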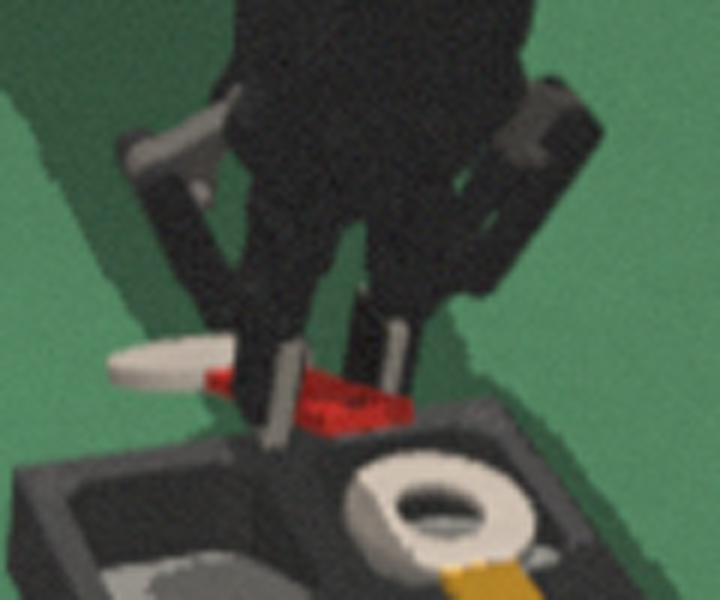

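View pics/top8.png

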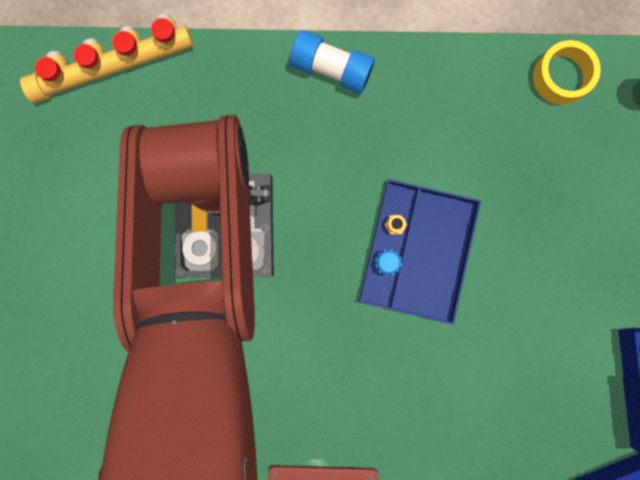

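>>> apply_moves:
  series: "-1 5 1 0 0;-1 18 3 0 0.01;-1 36 6 0 0.02;-1 58 9 0 0.04;-1 82 13 0 0.06;-1 107 16 0 0.08;-1 132 20 0 0.1;-1 157 24 0 0.12;-1 182 28 0 0.14;-1 207 32 0 0.16;-1 232 36 0 0.18;-1 257 39 0 0.2;-1 282 43 0 0.22;-1 305 47 0 0.23;-1 325 50 0 0.24;-1 342 53 0 0.25;-1 355 55 0 0.25;-1 363 56 0 0.25;-1 365 56 0 0.25;-1 365 56 0 0.25"

```text
t: 14.57
tool_pos: [0.5395, -0.2135, 0.1663]
orientation: [[-0.207, -0.978, 0.0], [-0.978, 0.207, 0.0], [-0.0, 0.0, -1.0]]
ft_force: [-0.0, 0.5, -2.9]
gripper_width: 0.0229
```

```bash
python3 c.py 9; python3 a.py | grep -A2 blank
```

```text
scene tip [194.8 221.7]
top tip [454.7 230.5]
14.6667 [ 0.5397 -0.2124  0.1662] [[-0.2061, -0.9785, -0.0002], [-0.9785, 0.2061, 0.0006], [-0.0006, 0.0004, -1.0]] [-0.33 -0.23 -3.04] 0.023193740395675913
blank_disc scene [([210.6, 209.4], 0.84)]
blank_disc top []
blank_grip scene [([196.6, 219.5], 0.68)]
blank_grip top []
spacer_disc scene [([432.0, 227.3], 0.96)]
spacer_disc top [([199.3, 245.1], 0.65)]
```

View pics/scene9.png

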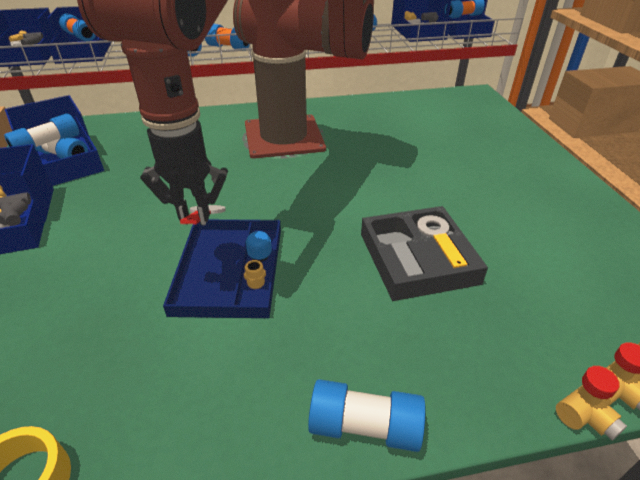

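View pics/top9.png

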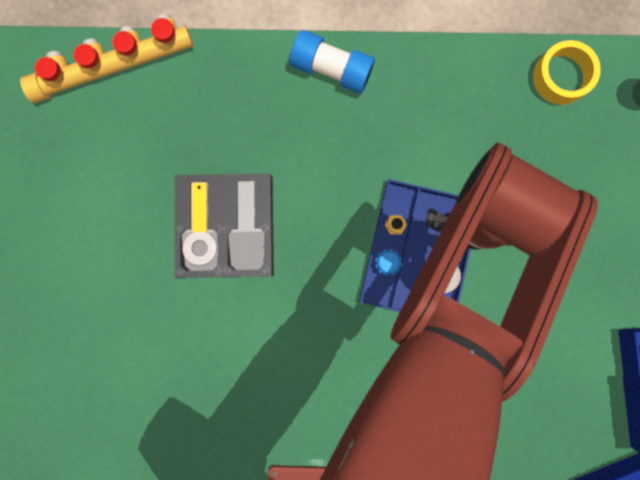

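>>> apply_moves:
  series: "-1 0 0 10 0;-1 0 0 25 0;-1 0 0 42 0;-1 0 0 55 0;-1 0 0 62 0;-1 0 0 66 0;-1 0 0 66 0;-1 0 0 66 0"

```text
t: 16.33
tool_pos: [0.54, -0.2133, 0.1006]
orientation: [[-0.207, -0.978, 0.0], [-0.978, 0.207, -0.0], [0.0, -0.0, -1.0]]
ft_force: [0.5, -0.4, -3.5]
gripper_width: 0.023
```

```bash
python3 - <<'E'
from h import *
s=save('scene','s10.png');st=manip.get_state();p=np.array(st['tool_pos']);R=np.array(st['orientation'])
print(p.round(4),np.round(st['ft_force'],1))
a=-R[:,1]; 
for th in(20,27,34):
    t=np.radians(th);g=p+[0,0,-.0105];d=g-.085*(np.cos(t)*a+np.array([0,0,np.sin(t)]));print(th,d.round(4),proj(s,d).round(1),proj(s,g+.037*(np.cos(t)*a+np.array([0,0,np.sin(t)]))).round(1))
for n in('blank_disc','blank_grip'):print(n,[(np.array(r['xy'])*[640,480],r['conf']) for r in manip.mark_of('scene',n)])
cv2.imwrite('pics/s10z.png',cv2.resize(s['color'][190:330,150:300],None,fx=4,fy=4,interpolation=cv2.INTER_CUBIC))
E
```

```text
[ 0.5403 -0.2135  0.1011] [ 0.  -0.3 -3.1]
20 [ 0.4621 -0.197   0.0614] [211.5 230.9] [194.4 255.3]
27 [ 0.4662 -0.1978  0.0519] [211.8 236. ] [194.2 252.8]
34 [ 0.4713 -0.1989  0.043 ] [212.  241.3] [194.1 250.2]
blank_disc [(array([217.6  , 234.912]), 0.6)]
blank_grip [(array([200.704, 249.696]), 0.54)]
```

View pics/s10z.png

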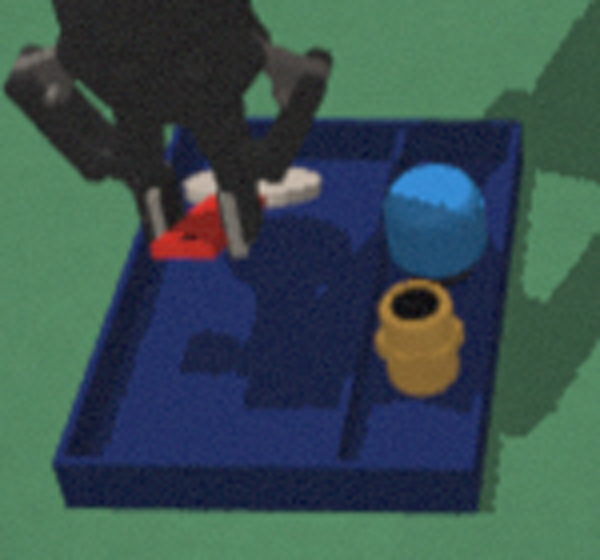

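>>> apply_moves:
  series: "-1 0 0 10 0;-1 0 0 20 0;-1 0 0 25 0;-1 0 0 28 0;-1 0 0 30 0;-1 0 0 32 0;-1 0 0 34 0;-1 0 0 36 0;-1 0 0 36 0"
  grip_force: 50

```text
t: 17.23
tool_pos: [0.5409, -0.2135, 0.0654]
orientation: [[-0.207, -0.978, 0.003], [-0.978, 0.207, -0.001], [0.0, -0.003, -1.0]]
ft_force: [2.4, 0.8, 5.1]
gripper_width: 0.0226
```

>>> apply_moves:
  series: "-1 0 0 2 0;-1 0 -1 4 0;-1 0 -1 6 0;-1 0 -2 8 0;-1 0 -2 10 0;-1 0 -3 12 0;-1 0 -3 12 0"

```text
t: 17.82
tool_pos: [0.5442, -0.2144, 0.0535]
orientation: [[-0.207, -0.978, 0.003], [-0.978, 0.207, -0.002], [0.001, -0.004, -1.0]]
ft_force: [5.3, 0.1, 4.7]
gripper_width: 0.0229
```

```bash
cat > d.py <<'E'
from h import *
import sys
s=save('scene','s%s.png'%sys.argv[1]);st=manip.get_state();print(np.round(st['tool_pos'],4),np.round(st['ft_force'],1),st['gripper_width'],st['t'])
cv2.imwrite('pics/s%sz.png'%sys.argv[1],cv2.resize(s['color'][190:330,150:300],None,fx=4,fy=4,interpolation=cv2.INTER_CUBIC))
E
python3 d.py 11
```

```text
[ 0.5442 -0.2144  0.0536] [4.9 0.  5.4] 0.022854652626351234 17.8667
```

View pics/s11z.png

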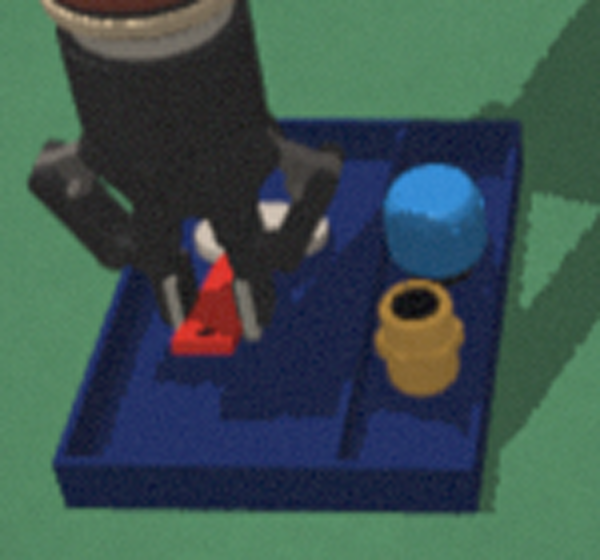

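>>> apply_moves:
  series: "-1 0 0 2 0;-1 0 -1 4 0;-1 0 -1 6 0;-1 0 -2 8 0;-1 0 -2 10 0;-1 0 -3 12 0;-1 0 -3 14 0;-1 0 -3 16 0;-1 0 -3 18 0;-1 0 -3 20 0;-1 0 -3 20 0"

```text
t: 18.78
tool_pos: [0.5457, -0.2144, 0.0321]
orientation: [[-0.207, -0.978, 0.0], [-0.978, 0.207, -0.0], [0.0, -0.0, -1.0]]
ft_force: [3.4, -0.1, 5.2]
gripper_width: 0.0226
```

```bash
python3 d.py 12
```

```text
[ 0.5457 -0.2145  0.0323] [ 4.4 -0.8  4.5] 0.022676198730736074 18.8333
```

View pics/s12z.png

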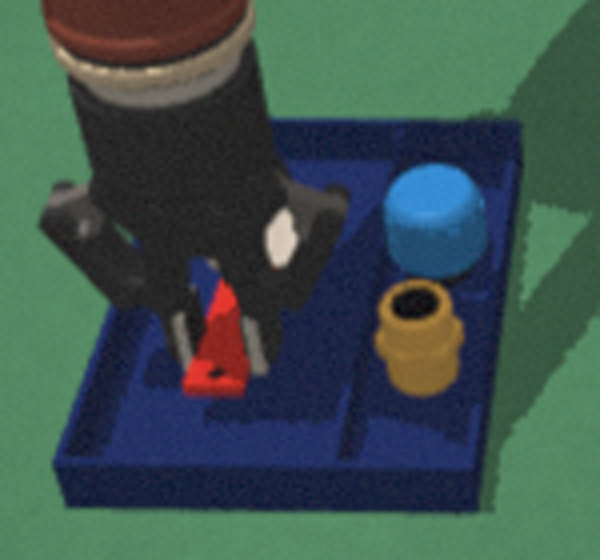

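Continue the last few millimetres, watching the force.

>>> apply_moves:
  series: "-1 0 0 1 0;-1 0 0 2 0;-1 0 0 3 0;-1 0 0 4 0;-1 0 0 5 0;-1 0 0 6 0;-1 0 0 6 0"

```text
t: 19.42
tool_pos: [0.5454, -0.2142, 0.026]
orientation: [[-0.207, -0.978, -0.0], [-0.978, 0.207, 0.0], [-0.0, 0.0, -1.0]]
ft_force: [4.0, 0.2, 3.8]
gripper_width: 0.0226
```

>>> apply_moves:
  series: "-1 0 0 1 0;-1 0 0 2 0;-1 0 0 3 0;-1 0 0 3 0"

```text
t: 19.75
tool_pos: [0.5456, -0.2143, 0.0234]
orientation: [[-0.207, -0.978, -0.0], [-0.978, 0.207, 0.0], [-0.0, 0.0, -1.0]]
ft_force: [3.7, 0.0, 5.2]
gripper_width: 0.0231
```

```bash
python3 d.py 13
```

```text
[ 0.5456 -0.2143  0.0235] [4.1 1.  4.5] 0.02241873371050587 19.8
```

View pics/s13z.png

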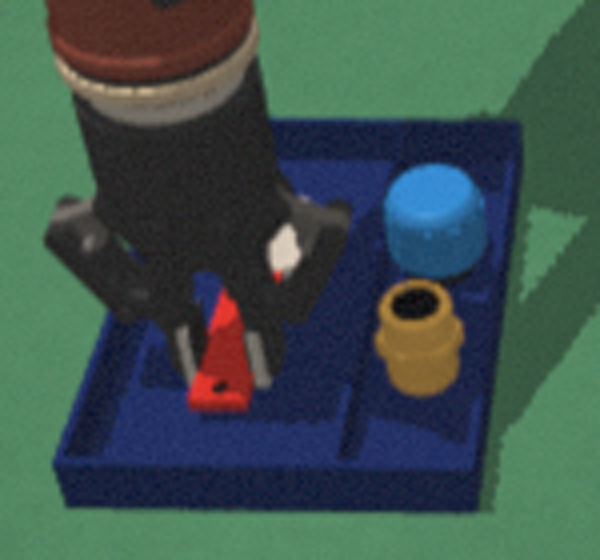

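>>> apply_moves:
  series: "-0.35 0 0 1 0;-0.3 0 0 1 0;-0.2 0 0 1 0;-0.1 0 0 1 0;0 0 0 1 0;0.1 0 0 1 0;0.1 0 0 1 0;0.1 0 0 1 0"
  grip_force: 20

```text
t: 20.47
tool_pos: [0.5448, -0.214, 0.0216]
orientation: [[-0.207, -0.978, -0.001], [-0.978, 0.207, 0.001], [-0.0, 0.002, -1.0]]
ft_force: [0.5, -0.1, -0.6]
gripper_width: 0.0471
```

```bash
python3 d.py 14
```

```text
[ 0.545  -0.2141  0.0217] [-0.5 -0.2 -0.5] 0.04679381594692804 20.5167
```

View pics/s14z.png

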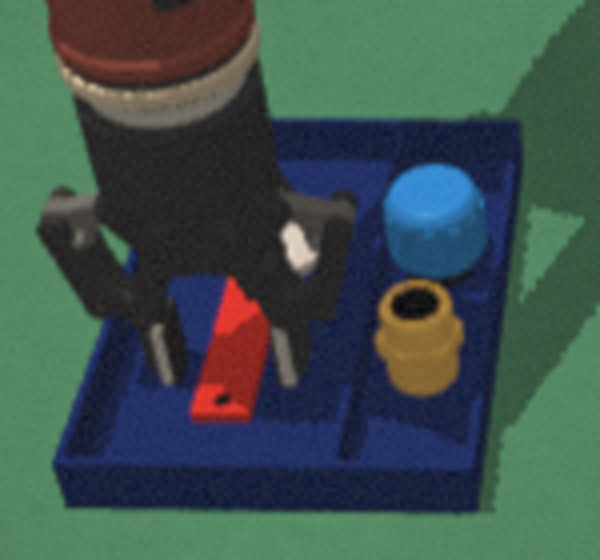

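Released; raise straight up.

>>> apply_moves:
  series: "0.1 0 0 -5 0;0.1 0 0 -15 0;0.1 0 0 -40 0;0.1 0 0 -75 0;0.1 0 0 -110 0;0.1 0 -20 -150 0;0.1 0 -50 -180 0;0.1 0 -90 -180 0;0.1 0 -130 -180 0;0.1 0 -130 -180 0;0.1 0 -130 -180 0;0.1 0 -130 -180 0"

```text
t: 21.52
tool_pos: [0.6722, -0.2409, 0.202]
orientation: [[-0.206, -0.978, -0.001], [-0.978, 0.206, 0.001], [-0.0, 0.002, -1.0]]
ft_force: [-0.2, 0.4, 0.1]
gripper_width: 0.047
```

```bash
python3 d.py 15; python3 a.py | grep -v "^{\|^scene\|^top"
```

```text
[ 0.6719 -0.241   0.2027] [-0.6  1.1  0.7] 0.04727699805213955 21.5667
blank_disc scene []
blank_disc top []
blank_grip scene [([207.5, 288.0], 0.59), ([420.9, 236.5], 0.41)]
blank_grip top [([386.6, 261.0], 0.6)]
   [ 0.4954 -0.1718 -0.0611]
spacer_disc scene [([434.2, 223.4], 0.84)]
spacer_disc top [([199.6, 247.2], 0.77)]
   [0.508  0.2397 0.0489]
case scene [([417.8, 254.9], 0.93)]
case top [([227.2, 226.8], 0.87)]
   [0.5502 0.1962 0.0085]
case_crest scene [([418.6, 239.8], 0.65)]
case_crest top [([221.6, 234.2], 0.82)]
   [0.5337 0.2011 0.0335]
case_mid scene [([422.9, 241.4], 0.83)]
case_mid top [([222.8, 228.5], 0.88), ([223.1, 233.0], 0.59)]
   [0.5451 0.2014 0.0387]
job_tray scene []
job_tray top [([418.7, 249.6], 0.65)]
end_plug_center scene [([258.2, 246.9], 0.8)]
end_plug_center top [([386.0, 261.7], 0.86)]
   [ 0.4885 -0.1112  0.0284]
nipple_center scene [([253.1, 276.8], 0.85)]
nipple_center top [([392.9, 221.9], 0.77)]
   [ 0.5641 -0.1258  0.0234]
22.5667
```

View pics/s15.png

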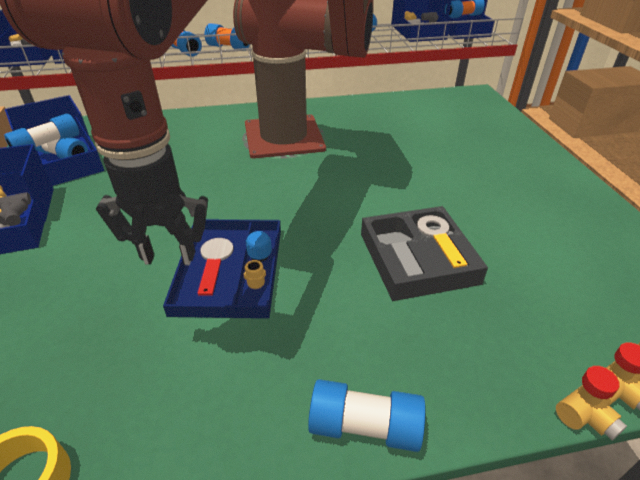

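View pics/top0.png

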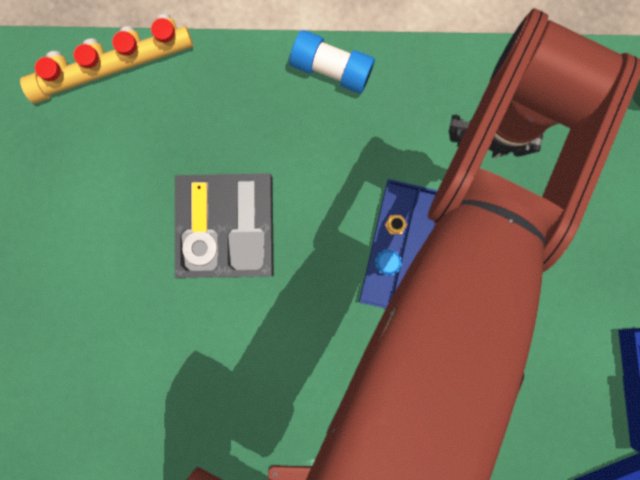

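```bash
python3 - <<'E'
from h import *
s=save('scene','s16.png');hsv=cv2.cvtColor(s['color'],cv2.COLOR_BGR2HSV);H,S,V=[hsv[...,i].astype(int) for i in range(3)]
roi=np.zeros(H.shape,bool);roi[225:305,193:245]=1
ax=np.array([.978,-.209]);ay=np.array([.209,.978]);o=np.array([.5095,-.1735])
for n,m in(('disc',(S<50)&(V>120)),('red',((H<8)|(H>172))&(S>150)&(V>90))):
    v,u=np.nonzero(m&roi);P=np.array([onz(s,a,b,.01)[:2] for a,b in zip(u,v)])-o
    T=np.c_[P@ax,P@ay].astype(np.float32);r=cv2.minAreaRect(T);print(n,len(u),np.round(r[0],4),np.round(r[1],4),r[2])
cv2.imwrite('pics/s16z.png',cv2.resize(s['color'][210:320,160:290],None,fx=5,fy=5,interpolation=cv2.INTER_CUBIC))
E
```

```text
disc 554 [-0.0501 -0.0328] [0.0604 0.0652] 1.0037788152694702
red 525 [ 0.0291 -0.0308] [0.0925 0.0278] 0.518040657043457
```

View pics/s16z.png

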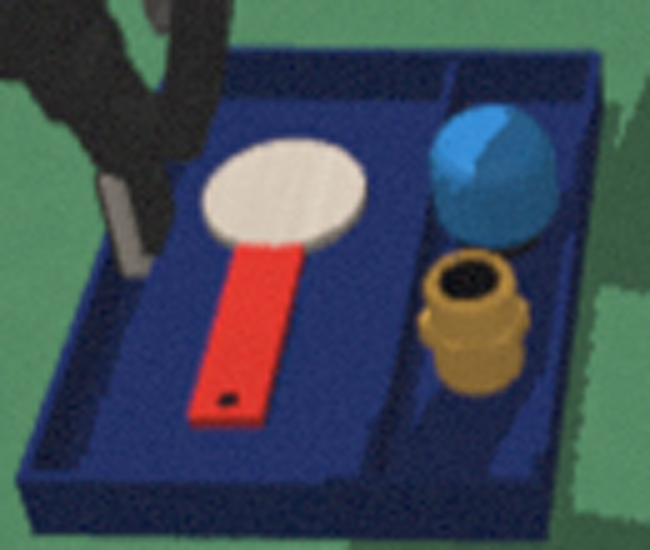

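Laid on the floor plane, the blank measures its true size: disc about 63 mm at tray (-50, -33) mm, handle about 93 by 28 mm along tray x. It is flat, and the arm is clear.

```bash
python3 -c "
from plant import manip
print(manip.finish_job())"
```

```text
the job is handed in; nothing more can be done
None
```

I tipped the line blank by pressing its disc into the well with shut fingers. Then I gripped the raised handle, lifted the blank clear and carried it to the tray. There I lowered it disc first, letting it swing flat in the fingers, opened them and backed off. The job was handed in at about 22.6 s; it gave no verdict.

- **Blank:** the last pictures show it flat in the wide compartment. Its disc is at about tray x = -50, y = -33 mm, and its handle runs along tray x. Its outline measures true to size on the floor plane, which fits it lying flat. I opened the fingers with the disc on the floor and the handle a few millimetres above it, so the handle end settled that last bit by itself.
- **Spacer and fittings:** the spacer is still seated, and both fittings stand in place. The networks' before and after positions differ by up to 9 mm for the spacer and 4 mm for the fittings. I take this as detector noise, since the pictures show no shift.
- **Robot:** after release the force reading was near zero, and the gripper was about 0.2 m up and touching nothing.
- **Disagreements:** the gripper read about 23 mm on the 26 mm handle, but the hold was firm throughout. With the arm in the way of the top camera, the last network fix for the blank was wrong. I set it aside and used colour areas in the scene picture instead.

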